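# Line up the sample jars by size on the rail

## Robot

A 6-joint arm with a two-finger parallel gripper is mounted at the origin on a cart in front of the work surface, level with it; the furniture and walls round the work are solid. World frame = base frame: x ahead of the robot, y to its left, z up, the work surface at z = 0. Lengths are in m, angles in rad, forces in N, time in s.
With the tool pointing down it reaches from about 0.4 to 0.825 m from the base axis. Payload 7 kg.
Tool frame: the origin (TCP) lies at the centre of the arm's flange, where the gripper is bolted on; the fingertips stand 178 mm ahead of it and the grasp point (between the pads) lies 159 mm ahead of it; z points along the fingers, y is the direction in which the jaws open and shut (so a half turn about z gives the same grasp; the last joint's range is limited). The gripper opens to 88 mm and grips with 3 to 60 N. Pads are 19 mm wide; open, the fingers measure 130 mm over their backs; the gripper's body (78 mm by 193 mm) begins 47 mm behind the grasp point.
Start: joints at [-0.91, 0.359, 0.012, 0, -1.224, -0.288], TCP at [0.246, -0.629, 0.405] pointing down, gripper open.
Joint ranges: [-3.07, 3.07], [-1.43, 2.12], [-1.02, 1.25], [-3.03, 1.67], [-3.05, -0], [-3.03, 3.03]. Speed limits (rad/s): [2.39, 2.39, 3.01, 3.14, 3.14, 3.14].

## Interface

Orientations are given as [roll, pitch, yaw] about the fixed x, y, z axes, in that order (R = Rz(yaw) Ry(pitch) Rx(roll)).
In Python, from station import * gives the robot as it stands.
- The arm moves only by the tool send_rows, never from a script. Its argument "motion" is a list of rows, each an object with "offset": the shift along the tool's x, y, z in cm, a list of three; "turn": the turn about the tool's z in degrees. In form: [{"offset": [x, y, z], "turn": turn}, ...]. A call has 1 to 8 rows; each row is the pose to reach, as a shift and turn from the pose commanded when the call began, along the tool's axes at that moment; what a row does not reach only later rows make up. A row lasts 1/10 s, in which the tool goes at most 50 mm and 8.59 degrees, less where a joint would pass 70% of its speed; a pose out of reach is approached as far as the arm can. A call with a gripper value outside its range is refused whole. "hand" is the opening, from -1 (shut) to 1 (fully open), set as the call begins (left out, the last holds). The fingers move at their own pace and stop on an object; "squeeze" is the grip in N (left out, the last holds). Time passes only in rows, so rows that repeat a pose let the fingers close. It gives the time, the measured TCP pose, the force and the opening at its end, in the units of the state.
- get_state(): the state, without advancing time (a new reading comes with each control period).
- grab_frame(name): name is "scene" or "top" or "wrist"; returns a dict with "frame" (400x640x3 uint8, blue, green, red), "range_z" (400x640 float32, m along the optical axis (not along the pixel's ray), 0 where there is no reading), "vertical_fov" (degrees; the focal length in pixels is half the picture's height over the tangent of half this angle, whatever the lens; pixels are square), "cx", "cy" (the principal point, pixels), "cam_to_world" (4x4, takes a point from camera to world coordinates). Camera axes: x right, y up, looking along -z (the intrinsics and any distortion apply to the point x, -y, -z); pixel columns grow to the right and rows downward; lengths in m; the calibration is good to about 2 mm. A picture is of the moment at which its call begins.
- job_done(): hands the job in, once; it reports no verdict.
The state is a dict: "t": time; "q": joint angles; "qd": joint speeds; "joint_efforts": joint torques, N m; "eef_pos": TCP position; "ee_rot": TCP orientation; "force": force on the tool from outside, world axes, zero at the start; "moment": the same for the moment, N m; "width": finger opening in m.
Only numpy, scipy, OpenCV 4.12 (cv2) and the standard library are available. Lean on these libraries where they do the work, as an engineer would, in place of code of your own. Each camera call takes 0.05 s, during which the arm holds its last target. There are 200 camera calls.

## Task

Stand the four white jars on the rail in order of size, each upright and centred on its own round pad: the smallest next to the rail's upright end plate, then rising to the largest at the open end. Do not knock a jar over, and leave the bench timer and the tape roll where they are.

Things in the scene. Friction and masses are not known exactly. Their poses are not given: they have to be found in the camera images.
- jar_1: the smallest of four round white screw-lid jars of one shape (grey lid), standing upright and loose on the worktop; 34 mm in diameter, 72 mm high; origin at the centre of its underside, z up. Its plain round body can be gripped anywhere from 10 mm above the underside to 60% of the height; 0.05 to 0.08 kg.
- jar_2: the second smallest of four round white screw-lid jars of one shape (grey lid), standing upright and loose on the worktop; 42 mm in diameter, 88 mm high; origin at the centre of its underside, z up. Its plain round body can be gripped anywhere from 10 mm above the underside to 60% of the height; 0.08 to 0.13 kg.
- jar_3: the second largest of four round white screw-lid jars of one shape (grey lid), standing upright and loose on the worktop; 50 mm in diameter, 104 mm high; origin at the centre of its underside, z up. Its plain round body can be gripped anywhere from 10 mm above the underside to 60% of the height; 0.13 to 0.21 kg.
- jar_4: the largest of four round white screw-lid jars of one shape (grey lid), standing upright and loose on the worktop; 58 mm in diameter, 120 mm high; origin at the centre of its underside, z up. Its plain round body can be gripped anywhere from 10 mm above the underside to 60% of the height; 0.19 to 0.32 kg.
- pad_1: the place first, right next to the rail's upright end plate: flat black rubber pad with a thin grey ring, 62 mm across, 4 mm thick, on a fixed aluminium rail; origin at the centre of its underside, z up, x along the row towards the end plate; a jar's underside ends 4 mm above the origin. The plate (74 wide, 6 thick, top 64 mm above the worktop) stands about 50 mm beyond this pad's centre.
- pad_2: the place second from the end plate: flat black rubber pad with a thin grey ring, 62 mm across, 4 mm thick, on a fixed aluminium rail; origin at the centre of its underside, z up, x along the row towards the end plate; a jar's underside ends 4 mm above the origin. Pads are 68 to 88 mm apart.
- pad_3: the place third from the end plate: flat black rubber pad with a thin grey ring, 62 mm across, 4 mm thick, on a fixed aluminium rail; origin at the centre of its underside, z up, x along the row towards the end plate; a jar's underside ends 4 mm above the origin. Pads are 68 to 88 mm apart.
- pad_4: the place last, at the rail's open end, farthest from the end plate: flat black rubber pad with a thin grey ring, 62 mm across, 4 mm thick, on a fixed aluminium rail; origin at the centre of its underside, z up, x along the row towards the end plate; a jar's underside ends 4 mm above the origin. The rail is a straight bar 340 x 74 mm, 14 mm high, turned any way round.
- bench_timer: a white square bench timer with a red knob, 62 x 62 x 46 mm, loose bystander; origin at the centre of its underside
- tape_roll: a beige roll of tape lying flat, 66 mm in diameter, 19 mm high, loose bystander; origin at the centre of its underside
Mind the look-alikes: they are no part of the job. Leave any yellow look-alike of the jar_4 alone.

How it is judged:
By the outcome, as a careful person would: the job done as asked, in the order asked, and still so for the second after the job is handed in, with the robot touching nothing.
It also fails if it takes over 123 s, if anything falls off the work surface, if the arm or the gripper's body presses on something with over 40 N, if the wrist force passes 120 N, or if a joint passes its speed limit or range.

## Working session

There is one attempt and no reset: what is moved stays moved. The work goes in short steps, Python scripts to look and compute and a tool call to move; the robot and the scene stay as the last step left them, time stands still between calls to the robot, and variables do not carry over. Pictures are saved under pics/ and viewed, about 12 in all and at most 16, crops included, and the job is handed in when it is done.

Besides the shell and the picture viewer there is one more tool, called after "Call:" by a JSON object that holds its "name" and its "arguments", one argument or row to a line. send_rows: Moves the arm, as the interface text tells. Its arguments: {"type":"object","properties":{"motion":{"type":"array"},"hand":{"type":"number"},"squeeze":{"type":"number"}},"required":["motion"]}

```bash
ls; mkdir -p pics; python3 - <<'E'
from station import *
import cv2,numpy as np
s=get_state();print(s)
for n in("top","scene"):
    f=grab_frame(n);cv2.imwrite(f"pics/{n}0.png",f["frame"]);np.savez(f"{n}0.npz",**f)
    print(n,f["vertical_fov"],f["cx"],f["cy"],f["cam_to_world"].round(3).tolist(),[k for k in f], (f["range_z"]>0).mean())
E
```

```text
pics
{'t': 0.0, 'q': array([-9.09879832e-01,  3.59384534e-01,  1.10670351e-02, -3.58629026e-04,
       -1.22412903e+00, -2.88140828e-01]), 'qd': array([ 0.00035156, -0.00041279, -0.00068062, -0.00077149, -0.00271764,
        0.00033091]), 'joint_efforts': array([-6.37036428e-04, -5.82716954e+01,  2.93052721e+01,  6.99712291e+00,
        6.82882121e-03, -1.67053158e-04]), 'eef_pos': array([ 0.24578823, -0.62844513,  0.40372601]), 'ee_rot': array([ 3.13991467e+00, -1.45748947e-04, -2.76893899e+00]), 'force': array([0.81247523, 0.58479589, 0.13054581]), 'moment': array([ 0.03230448,  0.02721747, -0.01128498]), 'width': 0.08738697384687932}
top 48.14594394786901 316.83395113271115 194.01202412148876 [[0.013, 0.98, -0.197, 0.34], [-1.0, 0.012, -0.006, 0.072], [-0.004, 0.197, 0.98, 1.335], [0.0, 0.0, 0.0, 1.0]] ['frame', 'range_z', 'vertical_fov', 'cx', 'cy', 'cam_to_world'] 0.9959140625
scene 48.694201028179265 323.57595158000964 196.72638834110435 [[-0.688, 0.41, -0.598, -0.134], [-0.725, -0.384, 0.571, 0.773], [0.005, 0.827, 0.562, 0.711], [0.0, 0.0, 0.0, 1.0]] ['frame', 'range_z', 'vertical_fov', 'cx', 'cy', 'cam_to_world'] 0.9960625
```

View pics/top0.png

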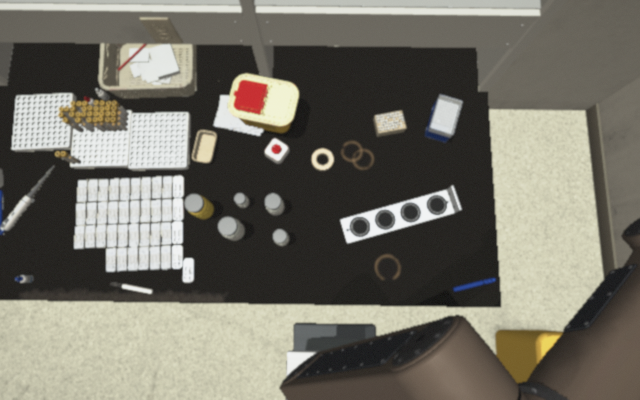

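View pics/scene0.png

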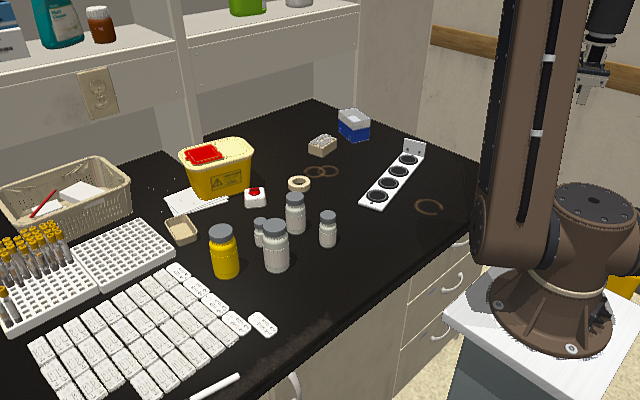

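The top view shows the jar lids at (242,199), (274,203), (231,228) and (280,237), with the yellow-bodied look-alike at (199,206). The pads are at (360,226), (385,219), (410,212) and (437,204), and the end plate is at (458,200). The timer is at (276,150) and the tape roll at (322,158).

```bash
cat > h.py <<'E'
import numpy as np,cv2
def cloud(f):
    H,W=f["range_z"].shape;fl=H/2/np.tan(np.radians(float(f["vertical_fov"]))/2)
    v,u=np.mgrid[:H,:W];z=f["range_z"]
    p=np.stack([(u-f["cx"])/fl*z,-(v-f["cy"])/fl*z,-z,np.ones_like(z)],-1)
    return (p@f["cam_to_world"].T)[...,:3]
E
python3 - <<'E'
from h import *
for n,px in(("top",[(242,199),(274,203),(231,228),(280,237),(199,206)]),("scene",[(262,222),(296,197),(275,227),(328,214),(222,231)])):
    f=np.load(n+"0.npz");P=cloud(f)
    for u,v in px:
        w=P[v-15:v+16,u-15:u+16].reshape(-1,3);c=P[v,u]
        m=(abs(w[:,2]-c[2])<.006)&(np.hypot(*(w-c)[:,:2].T)<.04);q=w[m]
        (a,b),r=cv2.minEnclosingCircle(q[:,:2].astype(np.float32))
        print(n,u,v,"top z",c[2].round(4),"centroid",q.mean(0).round(4),"circ",round(a,4),round(b,4),"d",round(2*r,4),m.sum())
f=np.load("top0.npz");P=cloud(f);im=f["frame"]
for u,v in[(360,226),(385,219),(410,212),(437,204)]:
    print("pad",P[v,u].round(4))
for x,y in((400,270),(300,220),(220,270),(250,180)):print("table",P[y,x].round(4))
cv2.imwrite("pics/crop1.png",np.hstack([cv2.resize(im[170:260,180:300],(480,360),interpolation=2)[:, :400],cv2.resize(im[180:250,335:470],(400,207),interpolation=2)[:207].repeat(1,0) if 0 else cv2.copyMakeBorder(cv2.resize(im[180:250,335:470],(400,207),interpolation=2),0,153,0,0,0)]))
E
```

```text
top 242 199 top z 0.0724 centroid [0.5774 0.3041 0.071 ] circ 0.5776 0.3043 d 0.0317 89
top 274 203 top z 0.1015 centroid [0.5642 0.206  0.1025] circ 0.5645 0.2062 d 0.0448 194
top 231 228 top z 0.1205 centroid [0.4915 0.3254 0.1192] circ 0.4916 0.326 d 0.0515 267
top 280 237 top z 0.0916 centroid [0.4694 0.1856 0.088 ] circ 0.47 0.1849 d 0.0376 98
top 199 206 top z 0.1202 centroid [0.5533 0.4203 0.1189] circ 0.5547 0.4219 d 0.0518 247
scene 262 222 top z 0.0717 centroid [0.5773 0.3056 0.0717] circ 0.5778 0.3028 d 0.0328 94
scene 296 197 top z 0.1056 centroid [0.5633 0.206  0.1039] circ 0.565 0.205 d 0.0482 169
scene 275 227 top z 0.1186 centroid [0.4884 0.3268 0.1195] circ 0.4912 0.3252 d 0.0536 319
scene 328 214 top z 0.0889 centroid [0.4677 0.1853 0.0878] circ 0.4704 0.1834 d 0.0419 144
scene 222 231 top z 0.1214 centroid [0.5523 0.422  0.12  ] circ 0.5539 0.4209 d 0.0533 313
pad [ 0.5097 -0.0478  0.0177]
pad [ 0.5314 -0.1218  0.0191]
pad [ 0.5537 -0.1969  0.0164]
pad [ 0.5785 -0.2774  0.0191]
table [ 0.3836 -0.1669 -0.0038]
table [ 0.5281  0.1309 -0.0024]
table [0.3764 0.3629 0.0007]
table [ 0.6496  0.2867 -0.0014]
```

View pics/crop1.png

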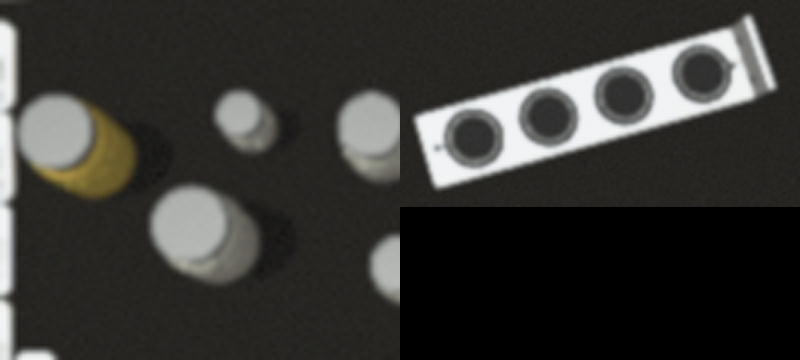

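The four white jars, small to large by measured lid height, are at top-view pixels (242,199), (280,237), (274,203) and (231,228). The crop confirms that the one at (199,206) has a yellow body, so it stays where it is. Next I measure the pads and the rail direction.

```bash
cat >> h.py <<'E'
def ray(f,u,v,z):
    H=f["frame"].shape[0];fl=H/2/np.tan(np.radians(float(f["vertical_fov"]))/2);T=f["cam_to_world"]
    d=T[:3,:3]@np.array([(u-f["cx"])/fl,-(v-f["cy"])/fl,-1]);return T[:3,3]+d*(z-T[2,3])/d[2]
def pads(f,guess,verbose=True):
    """dark discs framed by light rail, near guessed px: ellipse centre -> plane z=.018"""
    g=cv2.cvtColor(f["frame"],cv2.COLOR_BGR2GRAY)
    cs,_=cv2.findContours((g<150).astype(np.uint8),cv2.RETR_CCOMP,cv2.CHAIN_APPROX_NONE);out=[]
    for u,v in guess:
        c=[c for c in cs if 60<cv2.contourArea(c)<40000 and cv2.pointPolygonTest(c,(float(u),float(v)),False)>0]
        if not c: out.append(None);continue
        c=min(c,key=cv2.contourArea);e=cv2.fitEllipse(c);p=ray(f,*e[0],.018);out.append(p)
        if verbose:print("px",np.round(e[0],1),"axes",np.round(e[1],1),"world",p.round(4))
    return out
E
python3 - <<'E'
from h import *
for n,px in(("top",[(437,204),(410,212),(385,219),(360,226)]),("scene",[(408,159),(398,170),(388,183),(377,195)])):
    p=np.array([x for x in pads(np.load(n+"0.npz"),px) if x is not None])
    if len(p)>1: print(n,"dir deg",np.degrees(np.arctan2(*(p[0]-p[-1])[1::-1])),np.linalg.norm(np.diff(p[:,:2],axis=0),axis=1))
E
```

```text
px [436.6 204.6] axes [18.4 19.3] world [ 0.5769 -0.2766  0.018 ]
px [410. 212.] axes [18.3 19. ] world [ 0.5535 -0.1966  0.018 ]
px [384.7 219.2] axes [18.2 19. ] world [ 0.531  -0.1212  0.018 ]
px [359.5 226.3] axes [18.6 19.3] world [ 0.5088 -0.0462  0.018 ]
top dir deg -73.53389906708384 [0.0832727  0.07873666 0.07815245]
px [387.9 182.8] axes [10.9 20.4] world [ 0.5282 -0.1194  0.018 ]
```

Call:
{"name": "send_rows", "arguments": {
  "motion": [
    {"offset": [0,0,-5],"turn": -8},
    {"offset": [0,0,-5],"turn": -16},
    {"offset": [0,0,-5],"turn": -24},
    {"offset": [0,0,-5],"turn": -32},
    {"offset": [0,0,-5],"turn": -40},
    {"offset": [0,0,-5],"turn": -48},
    {"offset": [0,0,-5],"turn": -56},
    {"offset": [0,0,-5],"turn": -64}
  ],
  "hand": 1
}}

```text
t: 0.9
eef_pos: [0.2458, -0.6286, 0.4541]
ee_rot: [3.141, 0.001, -1.646]
force: [-0.2, 0.4, -0.6]
width: 0.0879
```

Call:
{"name": "send_rows", "arguments": {
  "motion": [
    {"offset": [-5,-2,0],"turn": -7},
    {"offset": [-10,-4,0],"turn": -14},
    {"offset": [-15,-6,0],"turn": -21},
    {"offset": [-20,-8.5,0],"turn": -21},
    {"offset": [-25,-10.5,0],"turn": -21},
    {"offset": [-30,-12.5,0],"turn": -21},
    {"offset": [-35,-15,0],"turn": -21},
    {"offset": [-38,-16,0],"turn": -21}
  ]
}}

```text
t: 1.7
eef_pos: [0.431, -0.2721, 0.4546]
ee_rot: [-3.142, 0.0, -1.285]
force: [-0.1, -0.2, 0.5]
width: 0.0878
```

```bash
python3 - <<'E'
from station import *
import cv2,numpy as np
s=get_state();print(s["t"],s["eef_pos"],np.degrees(s["ee_rot"]),s["q"].round(2))
f=grab_frame("wrist");cv2.imwrite("pics/w1.png",f["frame"]);np.savez("w1.npz",**f);print(f["vertical_fov"],f["cx"],f["cy"],f["cam_to_world"].round(3))
E
```

```text
1.7 [ 0.43099187 -0.27205521  0.45458527] [-1.79996020e+02  3.46105875e-03 -7.36442672e+01] [-0.18  0.05 -0.27 -0.   -1.25  0.46]
65.19693860307054 320.352584785798 200.21845798649485 [[-0.96   0.269  0.083  0.453]
 [-0.281 -0.916 -0.287 -0.35 ]
 [-0.001 -0.299  0.954  0.434]
 [ 0.     0.     0.     1.   ]]
```

View pics/w1.png

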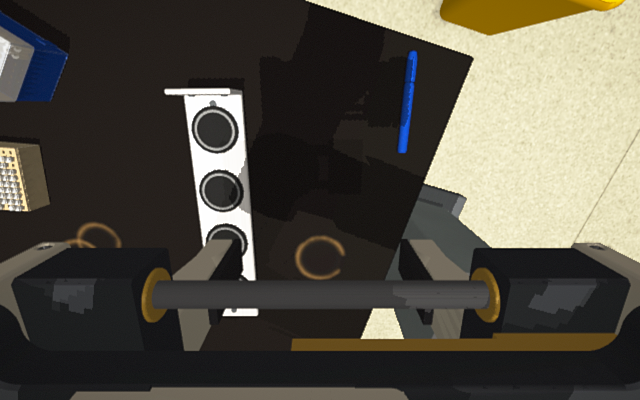

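The wrist view shows pad_1 at (215,129), pad_2 at (221,191) and pad_3 partly hidden at (227,243). The end plate is at (205,92).

```bash
python3 - <<'E'
from h import *
f=np.load("w1.npz");pads(f,[(215,129),(221,180),(230,240)])
P=cloud(f)
for u,v in((215,129),(221,180),(300,200)):print(P[v,u].round(4))
# depth-based: pad/rail top centroids
g=cv2.cvtColor(f["frame"],cv2.COLOR_BGR2GRAY)
for n,gs in(("w1",[(215,129),(221,185)]),("top0",[(437,204),(410,212),(385,219),(360,226)])):
    f=np.load(n+".npz");P=cloud(f)
    for u,v in gs:
        m=(P[...,2]>.014)&(P[...,2]<.022)&(np.hypot(P[...,0]-P[v,u,0],P[...,1]-P[v,u,1])<.1)
        q=P[m][:,:2];c,_,w=np.linalg.svd(q-q.mean(0),full_matrices=False);
        print(n,"rail area centre",q.mean(0).round(4),"dir",np.degrees(np.arctan2(w[0][1],w[0][0])).round(2))
# scene: pads with other threshold
f=np.load("scene0.npz");g=cv2.cvtColor(f["frame"],cv2.COLOR_BGR2GRAY)
for t in(100,120,180):
    cs,_=cv2.findContours((g<t).astype(np.uint8),cv2.RETR_CCOMP,cv2.CHAIN_APPROX_NONE)
    for c in cs:
        if len(c)>8:
            e=cv2.fitEllipse(c)
            if 350<e[0][0]<430 and 140<e[0][1]<215 and 8<e[1][0]<14:print(t,np.round(e[0],1),np.round(e[1],1),ray(f,*e[0],.018).round(4))
E
```

```text
px [214.2 129.8] axes [33.3 36.9] world [ 0.5769 -0.278   0.018 ]
[ 0.5763 -0.2793  0.0176]
[ 0.5558 -0.2141  0.0176]
[ 0.4441 -0.2117  0.0014]
w1 rail area centre [ 0.5688 -0.2532] dir 105.92
w1 rail area centre [ 0.5591 -0.2209] dir 107.01
top0 rail area centre [ 0.5677 -0.2492] dir 106.53
top0 rail area centre [ 0.5523 -0.1973] dir -73.05
top0 rail area centre [ 0.5294 -0.1209] dir -73.5
top0 rail area centre [ 0.5158 -0.0756] dir -73.49
100 [376.5 196.4] [12.1 21.6] [ 0.5045 -0.041   0.018 ]
100 [388.  183.1] [10.2 19.7] [ 0.5269 -0.1185  0.018 ]
100 [407.8 159.7] [ 8.6 17.4] [ 0.5731 -0.2724  0.018 ]
120 [376.7 196.1] [12.5 21.5] [ 0.5048 -0.0425  0.018 ]
120 [388. 183.] [10.3 20.4] [ 0.5273 -0.1185  0.018 ]
```

Top and wrist views agree on pad_1 to 1.5 mm. The oblique scene view is about 4 mm off, so I use the top view. Now to jar_4.

Call:
{"name": "send_rows", "arguments": {
  "motion": [
    {"offset": [-3,-1.2,0],"turn": 0},
    {"offset": [-7.5,-3,0],"turn": 0},
    {"offset": [-12,-5,0],"turn": 0},
    {"offset": [-16.5,-6.7,0],"turn": 0},
    {"offset": [-21,-8.5,0],"turn": 0},
    {"offset": [-25.5,-10.3,0],"turn": 0},
    {"offset": [-30,-12.2,0],"turn": 0},
    {"offset": [-34.5,-14,0],"turn": 0}
  ],
  "hand": 1,
  "squeeze": 20
}}

```text
t: 2.55
eef_pos: [0.4672, 0.0984, 0.4548]
ee_rot: [-3.141, 0.0, -1.285]
force: [2.1, 0.1, 0.2]
width: 0.0874
```

Call:
{"name": "send_rows", "arguments": {
  "motion": [
    {"offset": [-4.5,-2,2],"turn": 0},
    {"offset": [-9,-3.8,4],"turn": 0},
    {"offset": [-13.5,-5.6,7],"turn": 0},
    {"offset": [-17,-7,10],"turn": 0},
    {"offset": [-20,-8.3,12],"turn": 0},
    {"offset": [-21.1,-8.7,12],"turn": 0},
    {"offset": [-21.1,-8.7,12],"turn": 0}
  ]
}}

```text
t: 3.25
eef_pos: [0.4916, 0.325, 0.3332]
ee_rot: [3.139, -0.002, -1.283]
force: [0.3, -1.2, 0.2]
width: 0.0881
```

```bash
cat > go.py <<'E'
import sys,numpy as np
from station import *
s=get_state();y=s["ee_rot"][2];d=np.array([float(a) for a in sys.argv[1:4]])-s["eef_pos"]
print("t",round(s["t"],2),"tcp",s["eef_pos"].round(4),"yaw",np.degrees(y).round(2),"F",s["force"].round(1),"w",round(s["width"],4))
print("offset cm",100*np.round([np.cos(y)*d[0]+np.sin(y)*d[1],np.sin(y)*d[0]-np.cos(y)*d[1],-d[2]],4))
E
python3 - <<'E'
from station import *
from h import *
f=grab_frame("wrist");cv2.imwrite("pics/w2.png",f["frame"]);np.savez("w2.npz",**f)
E
python3 go.py .4915 .326 .233
```

```text
t 3.3 tcp [0.4917 0.3239 0.3342] yaw -73.58 F [-0.3 -0.3  0.1] w 0.0878
offset cm [-0.21 -0.04 10.12]
```

View pics/w2.png

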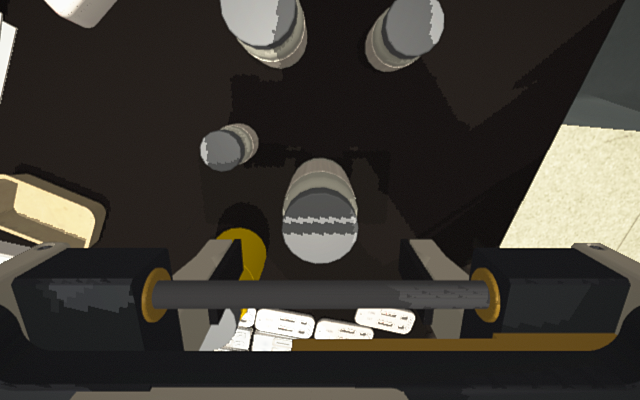

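Jar_4's lid is at (320,222), centred between the fingers. The yellow jar at (243,260) is clear of them. Descending.

Call:
{"name": "send_rows", "arguments": {
  "motion": [
    {"offset": [-0.1,0,2.5],"turn": 0},
    {"offset": [-0.2,0,5],"turn": 0},
    {"offset": [-0.2,0,7.5],"turn": 0},
    {"offset": [-0.2,0,9],"turn": 0},
    {"offset": [-0.2,0,9.8],"turn": 0},
    {"offset": [-0.2,0,10],"turn": 0},
    {"offset": [-0.2,0,10],"turn": 0}
  ]
}}

```text
t: 4.0
eef_pos: [0.4915, 0.3251, 0.2357]
ee_rot: [-3.14, 0.001, -1.286]
force: [-0.1, 0.5, -0.4]
width: 0.0875
```

Call:
{"name": "send_rows", "arguments": {
  "motion": [
    {"offset": [0,0,0],"turn": 0},
    {"offset": [0,0,0],"turn": 0},
    {"offset": [0,0,0],"turn": 0},
    {"offset": [0,0,0],"turn": 0},
    {"offset": [0,0,0],"turn": 0},
    {"offset": [0,0,0],"turn": 0},
    {"offset": [0,0,0],"turn": 0},
    {"offset": [0,0,0],"turn": 0}
  ],
  "hand": -1,
  "squeeze": 25
}}

```text
t: 4.8
eef_pos: [0.4912, 0.3255, 0.2349]
ee_rot: [-3.141, 0.0, -1.285]
force: [-0.6, 0.1, 4.2]
width: 0.0572
```

```bash
python3 go.py .4915 .326 .233
```

```text
t 4.8 tcp [0.4912 0.3255 0.2349] yaw -73.63 F [-0.6  0.1  4.2] w 0.0572
offset cm [-0.04 -0.04  0.19]
```

Call:
{"name": "send_rows", "arguments": {
  "motion": [
    {"offset": [0,0,-0.5],"turn": 0},
    {"offset": [0,0,-1.5],"turn": 0},
    {"offset": [0,0,-3.5],"turn": 0},
    {"offset": [0,0,-6],"turn": 0},
    {"offset": [0,0,-8.5],"turn": 0},
    {"offset": [0,0,-11],"turn": 0},
    {"offset": [0,0,-12.5],"turn": 0},
    {"offset": [0,0,-13],"turn": 0}
  ]
}}

```text
t: 5.6
eef_pos: [0.4913, 0.3255, 0.3672]
ee_rot: [-3.139, 0.002, -1.285]
force: [-0.3, 1.0, -2.2]
width: 0.0568
```

Call:
{"name": "send_rows", "arguments": {
  "motion": [
    {"offset": [1,0.2,0],"turn": 0},
    {"offset": [3,0.7,0],"turn": 0},
    {"offset": [6,1.5,0],"turn": 0},
    {"offset": [9,2.2,0],"turn": 0},
    {"offset": [12,2.9,0],"turn": 0},
    {"offset": [15,3.7,0],"turn": 0},
    {"offset": [18,4.4,0],"turn": 0},
    {"offset": [20,4.9,0],"turn": 0}
  ]
}}

```text
t: 6.4
eef_pos: [0.4994, 0.1165, 0.3635]
ee_rot: [3.139, -0.001, -1.287]
force: [-0.8, 0.4, -1.8]
width: 0.0571
```

Call:
{"name": "send_rows", "arguments": {
  "motion": [
    {"offset": [3,0.7,0],"turn": 0},
    {"offset": [6,1.5,0],"turn": 0},
    {"offset": [9,2.2,0],"turn": 0},
    {"offset": [11.5,2.8,0],"turn": 0},
    {"offset": [14,3.4,0],"turn": 0},
    {"offset": [15.5,3.8,0],"turn": 0},
    {"offset": [16.2,3.9,0],"turn": 0},
    {"offset": [16.2,3.9,0],"turn": 0}
  ]
}}

```text
t: 7.2
eef_pos: [0.508, -0.0481, 0.3639]
ee_rot: [3.14, 0.0, -1.287]
force: [-0.1, -0.6, -1.9]
width: 0.0571
```

```bash
python3 go.py .5084 -.0467 .254;python3 - <<'E'
from station import *
from h import *
f=grab_frame("wrist");cv2.imwrite("pics/w3.png",f["frame"]);np.savez("w3.npz",**f)
E
```

```text
t 7.2 tcp [ 0.508  -0.0481  0.3639] yaw -73.75 F [-0.1 -0.6 -1.9] w 0.0571
offset cm [-0.12 -0.08 10.99]
```

View pics/w3.png

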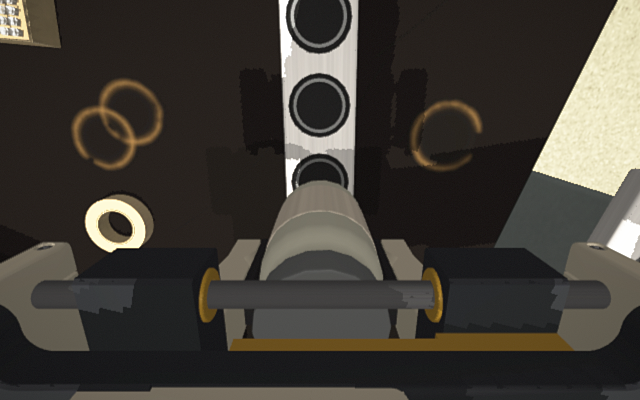

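Jar_4 is held, with pad_3 partly hidden at (320,178), pad_2 at (319,105) and pad_1 at (318,17). I check pad_2 against the top-view value.

```bash
python3 - <<'E'
from h import *
f=np.load("w3.npz");P=cloud(f);print(P[105,319])
pads(f,[(319,105),(318,20)])
g=cv2.cvtColor(f["frame"],cv2.COLOR_BGR2GRAY)
cs,_=cv2.findContours((g<100).astype(np.uint8),cv2.RETR_CCOMP,cv2.CHAIN_APPROX_NONE)
for c in cs:
    if len(c)>30:
        e=cv2.fitEllipse(c)
        if 300<e[0][0]<340 and e[0][1]<200 and max(e[1])<90:print(np.round(e[0],1),np.round(e[1],1),ray(f,*e[0],.018).round(4))
E
```

```text
[ 0.53061164 -0.12317507  0.01689362]
px [318.9 104.8] axes [60.9 63.4] world [ 0.5307 -0.1234  0.018 ]
px [319.5  23. ] axes [57.6 65.9] world [ 0.5504 -0.1931  0.018 ]
[319.2 172.6] [36.7 58.8] [ 0.5113 -0.0573  0.018 ]
[319.  105.3] [45.7 47.5] [ 0.5306 -0.1229  0.018 ]
[318.9 104.8] [60.1 62.4] [ 0.5308 -0.1234  0.018 ]
[319.  105.1] [52.4 54.9] [ 0.5306 -0.1231  0.018 ]
[318.5  19.4] [46.2 51.2] [ 0.5521 -0.1957  0.018 ]
[318.3  15.9] [61.6 69.3] [ 0.5531 -0.1984  0.018 ]
```

Call:
{"name": "send_rows", "arguments": {
  "motion": [
    {"offset": [-0.1,-0.1,2.5],"turn": 0},
    {"offset": [-0.1,-0.1,5],"turn": 0},
    {"offset": [-0.1,-0.1,7],"turn": 0},
    {"offset": [-0.1,-0.1,8.5],"turn": 0},
    {"offset": [-0.1,-0.1,9.5],"turn": 0},
    {"offset": [-0.1,-0.1,10],"turn": 0},
    {"offset": [-0.1,-0.1,10],"turn": 0}
  ]
}}

```text
t: 7.95
eef_pos: [0.5093, -0.0452, 0.2643]
ee_rot: [3.141, -0.0, -1.285]
force: [-0.1, 0.5, -1.3]
width: 0.0572
```

```bash
python3 - <<'E'
from h import *
f=np.load("w2.npz");P=cloud(f)
for z,u,v in((.12,320,222),(.072,222,150)):
    c=P[v,u];m=(abs(P[...,2]-z)<.005)&(np.hypot(P[...,0]-c[0],P[...,1]-c[1])<.035);q=P[m]
    print(c,q.mean(0).round(4),cv2.minEnclosingCircle(q[:,:2].astype(np.float32)))
E
python3 go.py .5086 -.0472 .254
```

```text
[0.49288791 0.31914082 0.12006723] [0.492  0.3229 0.1197] ((0.4915364384651184, 0.3242911696434021), 0.025790153071284294)
[0.57685298 0.30178465 0.0710035 ] [0.5773 0.3024 0.0717] ((0.5776616334915161, 0.3029894232749939), 0.016121936962008476)
t 7.95 tcp [ 0.5093 -0.0452  0.2643] yaw -73.61 F [-0.1  0.5 -1.3] w 0.0572
offset cm [0.17 0.12 1.03]
```

Call:
{"name": "send_rows", "arguments": {
  "motion": [
    {"offset": [0.1,0.1,0.4],"turn": 0},
    {"offset": [0.1,0.1,0.7],"turn": 0},
    {"offset": [0.1,0.1,0.9],"turn": 0},
    {"offset": [0.1,0.1,1.0],"turn": 0},
    {"offset": [0.1,0.1,1.1],"turn": 0},
    {"offset": [0.1,0.1,1.1],"turn": 0}
  ]
}}

```text
t: 8.55
eef_pos: [0.5087, -0.0468, 0.2536]
ee_rot: [-3.142, 0.0, -1.285]
force: [0.5, 0.8, -1.5]
width: 0.057
```

```bash
python3 go.py .5084 -.0467 .253
```

```text
t 8.55 tcp [ 0.5087 -0.0468  0.2536] yaw -73.64 F [ 0.5  0.8 -1.5] w 0.057
offset cm [-0.01  0.02  0.06]
```

Call:
{"name": "send_rows", "arguments": {
  "motion": [
    {"offset": [0,0,0.05],"turn": 0},
    {"offset": [0,0,0.1],"turn": 0},
    {"offset": [0,0,0.1],"turn": 0}
  ]
}}

```text
t: 8.85
eef_pos: [0.5088, -0.0467, 0.2529]
ee_rot: [-3.141, -0.0, -1.285]
force: [-1.3, 0.0, 0.4]
width: 0.0572
```

Call:
{"name": "send_rows", "arguments": {
  "motion": [
    {"offset": [0,0,0.05],"turn": 0},
    {"offset": [0,0,0.05],"turn": 0}
  ]
}}

```text
t: 9.05
eef_pos: [0.5088, -0.0468, 0.2528]
ee_rot: [-3.141, -0.0, -1.285]
force: [-2.1, 0.1, 5.9]
width: 0.0573
```

Call:
{"name": "send_rows", "arguments": {
  "motion": [
    {"offset": [0,0,0],"turn": 0},
    {"offset": [0,0,0],"turn": 0},
    {"offset": [0,0,0],"turn": 0},
    {"offset": [0,0,0],"turn": 0},
    {"offset": [0,0,0],"turn": 0},
    {"offset": [0,0,0],"turn": 0}
  ],
  "hand": 1
}}

```text
t: 9.65
eef_pos: [0.5087, -0.0468, 0.2521]
ee_rot: [3.141, -0.0, -1.285]
force: [0.5, -0.6, 0.2]
width: 0.0875
```

Call:
{"name": "send_rows", "arguments": {
  "motion": [
    {"offset": [0,0,-0.5],"turn": 0},
    {"offset": [0,0,-1.5],"turn": 0},
    {"offset": [0,0,-4],"turn": 0},
    {"offset": [0,0,-7],"turn": 0},
    {"offset": [0,0,-10],"turn": 0},
    {"offset": [0,0,-12],"turn": 0},
    {"offset": [-2,0,-12],"turn": 0},
    {"offset": [-5,-1,-12],"turn": 0}
  ]
}}

```text
t: 10.45
eef_pos: [0.5036, 0.0035, 0.3741]
ee_rot: [-3.139, 0.0, -1.288]
force: [0.9, -0.1, 0.2]
width: 0.0875
```

```bash
python3 go.py .5645 .2062 .32;  cat > lid.py <<'E'
# top-view lid centre and height near a world guess, args x y ztop
import sys
from station import *
from h import *
x,y,z=map(float,sys.argv[1:4]);f=grab_frame("top");np.savez("last_top.npz",**f);P=cloud(f)
m=(abs(P[...,2]-z)<.007)&(np.hypot(P[...,0]-x,P[...,1]-y)<.04);q=P[m]
print(m.sum(),q.mean(0).round(4),[np.round(a,4) for a in cv2.minEnclosingCircle(q[:,:2].astype(np.float32))])
E
python3 lid.py .5088 -.0462 .138
```

```text
t 10.45 tcp [0.5036 0.0035 0.3741] yaw -73.77 F [ 0.9 -0.1  0.2] w 0.0875
offset cm [-17.76 -11.51   5.41]
63 [ 0.4994 -0.0583  0.1361] [array([ 0.5032, -0.0495]), np.float64(0.0246)]
```

Call:
{"name": "send_rows", "arguments": {
  "motion": [
    {"offset": [-3,-2,0],"turn": 0},
    {"offset": [-7,-4.5,0],"turn": 0},
    {"offset": [-11,-7,1],"turn": 0},
    {"offset": [-14.5,-9.5,3],"turn": 0},
    {"offset": [-17,-11,5],"turn": 0},
    {"offset": [-17.8,-11.5,5.5],"turn": 0},
    {"offset": [-17.8,-11.5,5.5],"turn": 0}
  ]
}}

```text
t: 11.2
eef_pos: [0.5644, 0.2082, 0.3165]
ee_rot: [3.14, -0.001, -1.284]
force: [-0.3, 0.6, 0.2]
width: 0.0878
```

```bash
python3 go.py .5645 .2062 .221; python3 lid.py .5088 -.0462 .138; python3 - <<'E'
from station import *
from h import *
f=grab_frame("wrist");cv2.imwrite("pics/w4.png",f["frame"]);P=cloud(f)
m=(abs(P[...,2]-.104)<.006)&(np.hypot(P[...,0]-.5645,P[...,1]-.206)<.05);q=P[m]
print("wrist j3",m.sum(),q.mean(0).round(4),cv2.minEnclosingCircle(q[:,:2].astype(np.float32)))
E
```

```text
t 11.2 tcp [0.5644 0.2082 0.3165] yaw -73.55 F [-0.3  0.6  0.2] w 0.0878
offset cm [0.2  0.04 9.55]
282 [ 0.5086 -0.0457  0.1366] [array([ 0.5088, -0.0456]), np.float64(0.0255)]
wrist j3 3327 [0.5654 0.2029 0.1037] ((0.5649921894073486, 0.20413155853748322), 0.022516857832670212)
```

View pics/w4.png

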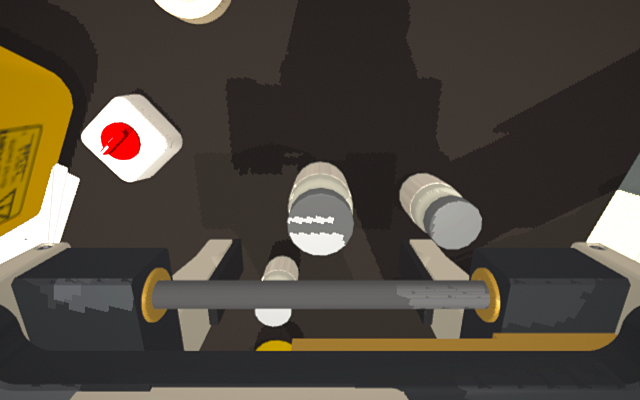

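Jar_4 measures 0.5 mm from the pad_4 centre. In this view jar_3 is at (320,222) between the fingers. Jar_2 at (450,215) is close to the right finger, so I narrow the opening before going down.

Call:
{"name": "send_rows", "arguments": {
  "motion": [
    {"offset": [0.1,0,1],"turn": 0},
    {"offset": [0.2,0,2],"turn": 0},
    {"offset": [0.2,0,4],"turn": 0},
    {"offset": [0.2,0,6.5],"turn": 0},
    {"offset": [0.2,0,8.5],"turn": 0},
    {"offset": [0.2,0,9.5],"turn": 0},
    {"offset": [0.2,0,9.7],"turn": 0},
    {"offset": [0.2,0,9.7],"turn": 0}
  ],
  "hand": 0.6
}}

```text
t: 12.1
eef_pos: [0.5651, 0.2051, 0.2204]
ee_rot: [-3.141, -0.0, -1.285]
force: [0.2, 0.3, 0.4]
width: 0.0701
```

Call:
{"name": "send_rows", "arguments": {
  "motion": [
    {"offset": [0,0,0],"turn": 0},
    {"offset": [0,0,0],"turn": 0},
    {"offset": [0,0,0],"turn": 0},
    {"offset": [0,0,0],"turn": 0},
    {"offset": [0,0,0],"turn": 0},
    {"offset": [0,0,0],"turn": 0},
    {"offset": [0,0,0],"turn": 0}
  ],
  "hand": -1,
  "squeeze": 20
}}

```text
t: 12.8
eef_pos: [0.5651, 0.2055, 0.2208]
ee_rot: [-3.141, 0.0, -1.285]
force: [-2.2, -0.2, 6.2]
width: 0.0495
```

```bash
python3 go.py .5310 -.1212 .22
```

```text
t 12.8 tcp [0.5651 0.2055 0.2208] yaw -73.62 F [-2.2 -0.2  6.2] w 0.0495
offset cm [30.38 12.48  0.08]
```

Call:
{"name": "send_rows", "arguments": {
  "motion": [
    {"offset": [0,0,-0.5],"turn": 0},
    {"offset": [0,0,-2],"turn": 0},
    {"offset": [0,0,-5],"turn": 0},
    {"offset": [0,0,-8.5],"turn": 0},
    {"offset": [0,0,-12],"turn": 0},
    {"offset": [0,0,-15.5],"turn": 0},
    {"offset": [0,0,-17],"turn": 0},
    {"offset": [0,0,-17],"turn": 0}
  ]
}}

```text
t: 13.6
eef_pos: [0.5653, 0.2055, 0.3931]
ee_rot: [-3.137, 0.001, -1.285]
force: [0.2, 0.4, -1.0]
width: 0.0495
```

Call:
{"name": "send_rows", "arguments": {
  "motion": [
    {"offset": [1,0.4,0],"turn": 0},
    {"offset": [3,1.2,0],"turn": 0},
    {"offset": [6,2.4,0],"turn": 0},
    {"offset": [9,3.7,0],"turn": 0},
    {"offset": [12,4.9,0],"turn": 0},
    {"offset": [15,6.1,0],"turn": 0},
    {"offset": [18,7.3,0],"turn": 0},
    {"offset": [21,8.6,0],"turn": 0}
  ]
}}

```text
t: 14.4
eef_pos: [0.5404, -0.0229, 0.3889]
ee_rot: [3.139, 0.0, -1.286]
force: [0.3, -0.2, -1.7]
width: 0.0492
```

Call:
{"name": "send_rows", "arguments": {
  "motion": [
    {"offset": [3,1.2,0],"turn": 0},
    {"offset": [5.5,2.2,0],"turn": 0},
    {"offset": [7.5,3,0],"turn": 0},
    {"offset": [9,3.6,0],"turn": 0},
    {"offset": [9.4,3.8,0],"turn": 0},
    {"offset": [9.4,3.8,0],"turn": 0}
  ]
}}

```text
t: 15.0
eef_pos: [0.5307, -0.1225, 0.3892]
ee_rot: [3.14, 0.001, -1.287]
force: [-0.4, 0.1, -1.9]
width: 0.0493
```

```bash
python3 go.py .5318 -.1217 .239
```

```text
t 15.0 tcp [ 0.5307 -0.1225  0.3892] yaw -73.75 F [-0.4  0.1 -1.9] w 0.0493
offset cm [-0.04 -0.13 15.02]
```

Call:
{"name": "send_rows", "arguments": {
  "motion": [
    {"offset": [0,0,2],"turn": 0},
    {"offset": [0,0,5],"turn": 0},
    {"offset": [0,0,8],"turn": 0},
    {"offset": [0,0,11],"turn": 0},
    {"offset": [0,0,13],"turn": 0},
    {"offset": [0,0,14.2],"turn": 0},
    {"offset": [0,0,14.4],"turn": 0},
    {"offset": [0,0,14.4],"turn": 0}
  ]
}}

```text
t: 15.8
eef_pos: [0.5319, -0.1211, 0.2464]
ee_rot: [3.142, -0.0, -1.285]
force: [0.7, 0.0, -0.8]
width: 0.0496
```

Call:
{"name": "send_rows", "arguments": {
  "motion": [
    {"offset": [0,0,0.2],"turn": 0},
    {"offset": [0,0,0.3],"turn": 0},
    {"offset": [0,0,0.35],"turn": 0},
    {"offset": [0,0,0.4],"turn": 0},
    {"offset": [0,0,0.4],"turn": 0}
  ]
}}

```text
t: 16.3
eef_pos: [0.5316, -0.1214, 0.2424]
ee_rot: [-3.141, -0.0, -1.285]
force: [-0.6, 0.3, -2.0]
width: 0.0493
```

```bash
python3 go.py .5318 -.1217 .239
```

```text
t 16.3 tcp [ 0.5316 -0.1214  0.2424] yaw -73.64 F [-0.6  0.3 -2. ] w 0.0493
offset cm [ 0.04 -0.01  0.34]
```

Call:
{"name": "send_rows", "arguments": {
  "motion": [
    {"offset": [0,0,0.1],"turn": 0},
    {"offset": [0,0,0.2],"turn": 0},
    {"offset": [0,0,0.25],"turn": 0},
    {"offset": [0,0,0.3],"turn": 0},
    {"offset": [0,0,0.3],"turn": 0}
  ]
}}

```text
t: 16.8
eef_pos: [0.5316, -0.1213, 0.239]
ee_rot: [3.141, 0.0, -1.285]
force: [-0.4, -0.3, -1.4]
width: 0.0496
```

Call:
{"name": "send_rows", "arguments": {
  "motion": [
    {"offset": [0,0,0.05],"turn": 0},
    {"offset": [0,0,0.05],"turn": 0}
  ]
}}

```text
t: 17.0
eef_pos: [0.5317, -0.1213, 0.2389]
ee_rot: [-3.141, -0.0, -1.285]
force: [-1.3, 0.1, 1.7]
width: 0.0491
```

Call:
{"name": "send_rows", "arguments": {
  "motion": [
    {"offset": [0,0,0],"turn": 0},
    {"offset": [0,0,0],"turn": 0},
    {"offset": [0,0,0],"turn": 0},
    {"offset": [0,0,0],"turn": 0},
    {"offset": [0,0,0],"turn": 0},
    {"offset": [0,0,0],"turn": 0}
  ],
  "hand": 0.7
}}

```text
t: 17.6
eef_pos: [0.5316, -0.1213, 0.2386]
ee_rot: [3.142, 0.0, -1.285]
force: [-1.1, 0.1, -0.9]
width: 0.0743
```

Call:
{"name": "send_rows", "arguments": {
  "motion": [
    {"offset": [0,0,-0.5],"turn": 0},
    {"offset": [0,0,-1.5],"turn": 0},
    {"offset": [0,0,-4],"turn": 0},
    {"offset": [0,0,-7],"turn": 0},
    {"offset": [0,0,-10],"turn": 0},
    {"offset": [0,0,-12],"turn": 0},
    {"offset": [-2,-0.2,-13],"turn": 0},
    {"offset": [-5,-0.5,-13],"turn": 0}
  ]
}}

```text
t: 18.4
eef_pos: [0.5227, -0.0722, 0.3715]
ee_rot: [-3.137, -0.001, -1.287]
force: [0.3, 0.7, -0.1]
width: 0.0748
```

Call:
{"name": "send_rows", "arguments": {
  "motion": [
    {"offset": [-4.5,-0.4,0],"turn": 0},
    {"offset": [-9,-0.8,0],"turn": 0},
    {"offset": [-13.5,-1.2,0],"turn": 0},
    {"offset": [-18,-1.6,2],"turn": 0},
    {"offset": [-22,-2,4],"turn": 0},
    {"offset": [-25,-2.2,6],"turn": 0},
    {"offset": [-26.1,-2.2,7],"turn": 0},
    {"offset": [-26.1,-2.2,7],"turn": 0}
  ]
}}

```text
t: 19.2
eef_pos: [0.4693, 0.1856, 0.298]
ee_rot: [3.14, -0.001, -1.283]
force: [0.6, -0.4, 0.1]
width: 0.0747
```

```bash
python3 go.py .470 .1848 .209; python3 lid.py .5310 -.1212 .122; python3 - <<'E'
from station import *
from h import *
f=grab_frame("wrist");cv2.imwrite("pics/w5.png",f["frame"]);P=cloud(f)
m=(abs(P[...,2]-.088)<.006)&(np.hypot(P[...,0]-.47,P[...,1]-.185)<.05);q=P[m]
print("wrist j2",m.sum(),q.mean(0).round(4),cv2.minEnclosingCircle(q[:,:2].astype(np.float32)))
E
```

```text
t 19.2 tcp [0.4693 0.1856 0.298 ] yaw -73.52 F [ 0.6 -0.4  0.1] w 0.0747
offset cm [ 0.1  -0.05  8.9 ]
206 [ 0.5311 -0.1204  0.1205] [array([ 0.5305, -0.1207]), np.float64(0.0231)]
wrist j2 2487 [0.4698 0.182  0.0876] ((0.4692705571651459, 0.18315279483795166), 0.019443118944764137)
```

Jar_3 measures within 1 mm of pad_3. Grasping jar_2 next.

Call:
{"name": "send_rows", "arguments": {
  "motion": [
    {"offset": [0.1,0,2],"turn": 0},
    {"offset": [0.1,0,4.5],"turn": 0},
    {"offset": [0.1,0,7],"turn": 0},
    {"offset": [0.1,0,8.5],"turn": 0},
    {"offset": [0.1,0,9],"turn": 0},
    {"offset": [0.1,0,9],"turn": 0}
  ]
}}

```text
t: 19.9
eef_pos: [0.4707, 0.183, 0.209]
ee_rot: [3.141, -0.0, -1.286]
force: [0.1, -0.9, 0.6]
width: 0.0745
```

Call:
{"name": "send_rows", "arguments": {
  "motion": [
    {"offset": [0,0,0],"turn": 0},
    {"offset": [0,0,0],"turn": 0},
    {"offset": [0,0,0],"turn": 0},
    {"offset": [0,0,0],"turn": 0},
    {"offset": [0,0,0],"turn": 0},
    {"offset": [0,0,0],"turn": 0},
    {"offset": [0,0,0],"turn": 0}
  ],
  "hand": -1,
  "squeeze": 15
}}

```text
t: 20.6
eef_pos: [0.4702, 0.1838, 0.2089]
ee_rot: [-3.141, 0.0, -1.285]
force: [-2.3, -1.2, 4.4]
width: 0.0415
```

```bash
python3 go.py .5535 -.1966 .225
```

```text
t 20.6 tcp [0.4702 0.1838 0.2089] yaw -73.62 F [-2.3 -1.2  4.4] w 0.0415
offset cm [38.85  2.73 -1.61]
```

Call:
{"name": "send_rows", "arguments": {
  "motion": [
    {"offset": [0,0,-0.5],"turn": 0},
    {"offset": [0,0,-2],"turn": 0},
    {"offset": [0,0,-5],"turn": 0},
    {"offset": [0,0,-8.5],"turn": 0},
    {"offset": [0,0,-12],"turn": 0},
    {"offset": [0,0,-15.5],"turn": 0},
    {"offset": [0,0,-17.5],"turn": 0},
    {"offset": [0,0,-18],"turn": 0}
  ]
}}

```text
t: 21.4
eef_pos: [0.4705, 0.1839, 0.3914]
ee_rot: [-3.137, 0.002, -1.285]
force: [0.2, -0.7, -0.7]
width: 0.0418
```

Call:
{"name": "send_rows", "arguments": {
  "motion": [
    {"offset": [1,0.1,0],"turn": 0},
    {"offset": [3,0.2,0],"turn": 0},
    {"offset": [6,0.4,0],"turn": 0},
    {"offset": [9.5,0.6,0],"turn": 0},
    {"offset": [13,0.8,0],"turn": 0},
    {"offset": [16.5,1,0],"turn": 0},
    {"offset": [20,1.3,0],"turn": 0},
    {"offset": [23,1.5,0],"turn": 0}
  ]
}}

```text
t: 22.2
eef_pos: [0.5201, -0.0433, 0.3868]
ee_rot: [3.138, 0.0, -1.286]
force: [0.7, 0.9, -1.2]
width: 0.0414
```

Call:
{"name": "send_rows", "arguments": {
  "motion": [
    {"offset": [3,0.2,0],"turn": 0},
    {"offset": [6.5,0.5,0],"turn": 0},
    {"offset": [10,0.7,0],"turn": 0},
    {"offset": [13,1,0],"turn": 0},
    {"offset": [15,1.2,0],"turn": 0},
    {"offset": [16,1.2,0],"turn": 0},
    {"offset": [16,1.2,0],"turn": 0}
  ]
}}

```text
t: 22.9
eef_pos: [0.5538, -0.1993, 0.3868]
ee_rot: [3.139, 0.001, -1.287]
force: [-0.0, 0.3, -1.4]
width: 0.0415
```

Call:
{"name": "send_rows", "arguments": {
  "motion": [
    {"offset": [0,0,2],"turn": 0},
    {"offset": [0,0,5],"turn": 0},
    {"offset": [0,0,8],"turn": 0},
    {"offset": [0,0,11],"turn": 0},
    {"offset": [0,0,13.5],"turn": 0},
    {"offset": [0,0,15],"turn": 0},
    {"offset": [0,0,15.3],"turn": 0},
    {"offset": [0,0,15.3],"turn": 0}
  ]
}}

```text
t: 23.7
eef_pos: [0.554, -0.1975, 0.2352]
ee_rot: [3.14, 0.0, -1.284]
force: [0.2, -0.4, -1.0]
width: 0.0415
```

```bash
python3 go.py .5540 -.1982 .227
```

```text
t 23.7 tcp [ 0.554  -0.1975  0.2352] yaw -73.59 F [ 0.2 -0.4 -1. ] w 0.0415
offset cm [0.07 0.02 0.82]
```

Call:
{"name": "send_rows", "arguments": {
  "motion": [
    {"offset": [0,0,0.3],"turn": 0},
    {"offset": [0,0,0.5],"turn": 0},
    {"offset": [0,0,0.65],"turn": 0},
    {"offset": [0,0,0.75],"turn": 0},
    {"offset": [0,0,0.75],"turn": 0}
  ]
}}

```text
t: 24.2
eef_pos: [0.5541, -0.1981, 0.2283]
ee_rot: [-3.141, -0.0, -1.285]
force: [-0.5, -0.1, -0.5]
width: 0.0414
```

Call:
{"name": "send_rows", "arguments": {
  "motion": [
    {"offset": [0,0,0.05],"turn": 0},
    {"offset": [0,0,0.05],"turn": 0}
  ]
}}

```text
t: 24.4
eef_pos: [0.5541, -0.1981, 0.2277]
ee_rot: [-3.142, 0.0, -1.285]
force: [-0.2, -0.4, -1.0]
width: 0.0414
```

Call:
{"name": "send_rows", "arguments": {
  "motion": [
    {"offset": [0,0,0.05],"turn": 0},
    {"offset": [0,0,0.1],"turn": 0},
    {"offset": [0,0,0.1],"turn": 0}
  ]
}}

```text
t: 24.7
eef_pos: [0.5542, -0.1981, 0.227]
ee_rot: [-3.142, -0.0, -1.285]
force: [-1.4, -0.1, 3.3]
width: 0.0415
```

Call:
{"name": "send_rows", "arguments": {
  "motion": [
    {"offset": [0,0,0],"turn": 0},
    {"offset": [0,0,0],"turn": 0}
  ]
}}

```text
t: 24.9
eef_pos: [0.5542, -0.1981, 0.227]
ee_rot: [-3.141, -0.0, -1.285]
force: [-2.2, -0.4, 5.7]
width: 0.0415
```

Call:
{"name": "send_rows", "arguments": {
  "motion": [
    {"offset": [0,0,0],"turn": 0},
    {"offset": [0,0,0],"turn": 0},
    {"offset": [0,0,0],"turn": 0},
    {"offset": [0,0,0],"turn": 0},
    {"offset": [0,0,0],"turn": 0},
    {"offset": [0,0,0],"turn": 0}
  ],
  "hand": 0.6
}}

```text
t: 25.5
eef_pos: [0.5541, -0.1981, 0.2266]
ee_rot: [3.142, 0.0, -1.285]
force: [-0.3, -0.0, -0.6]
width: 0.0701
```

Call:
{"name": "send_rows", "arguments": {
  "motion": [
    {"offset": [0,0,-0.5],"turn": 0},
    {"offset": [0,0,-1.5],"turn": 0},
    {"offset": [0,0,-4],"turn": 0},
    {"offset": [0,0,-7],"turn": 0},
    {"offset": [0,0,-10],"turn": 0},
    {"offset": [0,0,-13],"turn": 0},
    {"offset": [-2,-0.7,-15],"turn": 0},
    {"offset": [-5,-1.7,-15],"turn": 0}
  ]
}}

```text
t: 26.3
eef_pos: [0.557, -0.1459, 0.3813]
ee_rot: [-3.135, -0.003, -1.287]
force: [0.9, 0.2, 0.8]
width: 0.0702
```

Call:
{"name": "send_rows", "arguments": {
  "motion": [
    {"offset": [-4.5,-1.5,0],"turn": 0},
    {"offset": [-9,-3,0],"turn": 0},
    {"offset": [-13.5,-4.6,0],"turn": 0},
    {"offset": [-18,-6.2,0],"turn": 0},
    {"offset": [-22.5,-7.8,0],"turn": 0},
    {"offset": [-27,-9.4,0],"turn": 0},
    {"offset": [-31.5,-11,0],"turn": 0},
    {"offset": [-36,-12.5,0],"turn": 0}
  ]
}}

```text
t: 27.1
eef_pos: [0.5746, 0.2373, 0.378]
ee_rot: [-3.14, 0.0, -1.285]
force: [1.0, -0.2, 0.1]
width: 0.0701
```

Call:
{"name": "send_rows", "arguments": {
  "motion": [
    {"offset": [-3.5,-1.3,3],"turn": 0},
    {"offset": [-6,-2,6],"turn": 0},
    {"offset": [-6.5,-2.2,9],"turn": 0},
    {"offset": [-6.5,-2.2,10],"turn": 0},
    {"offset": [-6.5,-2.2,10],"turn": 0}
  ]
}}

```text
t: 27.6
eef_pos: [0.5774, 0.3034, 0.2758]
ee_rot: [3.139, -0.001, -1.285]
force: [-0.4, -0.5, 0.9]
width: 0.07
```

```bash
python3 go.py .5776 .3043 .199; python3 lid.py .5535 -.1966 .106; python3 - <<'E'
from station import *
from h import *
f=grab_frame("wrist");cv2.imwrite("pics/w6.png",f["frame"]);P=cloud(f)
m=(abs(P[...,2]-.072)<.006)&(np.hypot(P[...,0]-.5776,P[...,1]-.304)<.04);q=P[m]
print("wrist j1",m.sum(),q.mean(0).round(4),cv2.minEnclosingCircle(q[:,:2].astype(np.float32)))
E
```

```text
t 27.6 tcp [0.5774 0.3034 0.2758] yaw -73.63 F [-0.4 -0.5  0.9] w 0.07
offset cm [-0.08 -0.05  7.68]
149 [ 0.553  -0.1961  0.1041] [array([ 0.5526, -0.1967]), np.float64(0.0195)]
wrist j1 1799 [0.5783 0.3018 0.0715] ((0.5782474875450134, 0.3031178414821625), 0.016299918293952942)
```

View pics/w6.png

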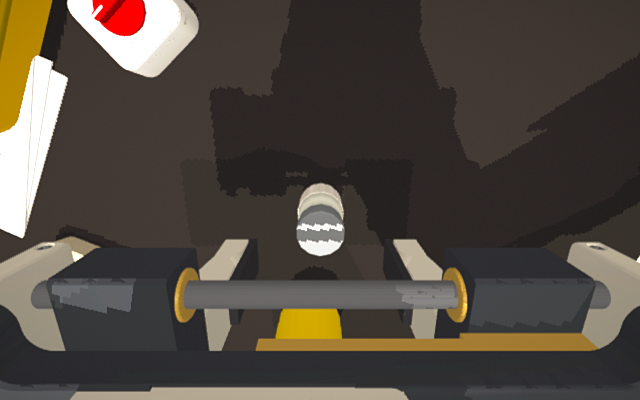

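Jar_2 sits within 1 mm of pad_2. Jar_1's lid is at (320,232), centred between the fingers, and the yellow jar at (310,325) is clear.

Call:
{"name": "send_rows", "arguments": {
  "motion": [
    {"offset": [-0.1,0,2],"turn": 0},
    {"offset": [-0.1,0,4],"turn": 0},
    {"offset": [-0.1,0,6],"turn": 0},
    {"offset": [-0.1,0,7.3],"turn": 0},
    {"offset": [-0.1,0,7.7],"turn": 0},
    {"offset": [-0.1,0,7.7],"turn": 0}
  ]
}}

```text
t: 28.3
eef_pos: [0.5778, 0.3047, 0.2003]
ee_rot: [-3.141, 0.0, -1.286]
force: [0.8, -0.8, 0.9]
width: 0.0704
```

Call:
{"name": "send_rows", "arguments": {
  "motion": [
    {"offset": [0,0,0],"turn": 0},
    {"offset": [0,0,0],"turn": 0},
    {"offset": [0,0,0],"turn": 0},
    {"offset": [0,0,0],"turn": 0},
    {"offset": [0,0,0],"turn": 0},
    {"offset": [0,0,0],"turn": 0},
    {"offset": [0,0,0],"turn": 0},
    {"offset": [0,0,0],"turn": 0}
  ],
  "hand": -1,
  "squeeze": 12
}}

```text
t: 29.1
eef_pos: [0.5775, 0.3049, 0.1998]
ee_rot: [-3.141, 0.0, -1.285]
force: [-0.8, -0.2, 2.7]
width: 0.0335
```

```bash
python3 go.py .5772 -.2772 .216
```

```text
t 29.1 tcp [0.5775 0.3049 0.1998] yaw -73.64 F [-0.8 -0.2  2.7] w 0.0335
offset cm [55.84 16.43 -1.62]
```

Call:
{"name": "send_rows", "arguments": {
  "motion": [
    {"offset": [0,0,-0.5],"turn": 0},
    {"offset": [0,0,-2],"turn": 0},
    {"offset": [0,0,-5],"turn": 0},
    {"offset": [0,0,-8.5],"turn": 0},
    {"offset": [0,0,-12],"turn": 0},
    {"offset": [0,0,-15.5],"turn": 0},
    {"offset": [0,0,-17.5],"turn": 0},
    {"offset": [0,0,-18],"turn": 0}
  ]
}}

```text
t: 29.9
eef_pos: [0.5777, 0.3049, 0.3843]
ee_rot: [-3.136, 0.002, -1.285]
force: [-0.1, 0.6, -0.8]
width: 0.0338
```

Call:
{"name": "send_rows", "arguments": {
  "motion": [
    {"offset": [1,0.3,0],"turn": 0},
    {"offset": [3,0.9,0],"turn": 0},
    {"offset": [6,1.8,0],"turn": 0},
    {"offset": [9.5,2.8,0],"turn": 0},
    {"offset": [13,3.8,0],"turn": 0},
    {"offset": [16.5,4.8,0],"turn": 0},
    {"offset": [20,5.9,0],"turn": 0},
    {"offset": [23.5,6.9,0],"turn": 0}
  ]
}}

```text
t: 30.7
eef_pos: [0.5762, 0.0569, 0.3782]
ee_rot: [3.139, -0.0, -1.286]
force: [0.4, -0.5, -0.7]
width: 0.0337
```

Call:
{"name": "send_rows", "arguments": {
  "motion": [
    {"offset": [3.5,1,0],"turn": 0},
    {"offset": [7,2.1,0],"turn": 0},
    {"offset": [10.5,3.1,0],"turn": 0},
    {"offset": [14,4.1,0],"turn": 0},
    {"offset": [17.5,5.1,0],"turn": 0},
    {"offset": [21,6.2,0],"turn": 0},
    {"offset": [24.5,7.2,0],"turn": 0},
    {"offset": [27.5,8.1,0],"turn": 0}
  ]
}}

```text
t: 31.5
eef_pos: [0.5754, -0.2295, 0.378]
ee_rot: [3.139, 0.001, -1.287]
force: [0.6, 0.0, -1.2]
width: 0.0335
```

Call:
{"name": "send_rows", "arguments": {
  "motion": [
    {"offset": [2,0.6,0],"turn": 0},
    {"offset": [3.7,1.1,0],"turn": 0},
    {"offset": [4.6,1.4,0],"turn": 0},
    {"offset": [4.8,1.4,0],"turn": 0},
    {"offset": [4.8,1.4,0],"turn": 0}
  ]
}}

```text
t: 32.0
eef_pos: [0.5771, -0.2766, 0.3793]
ee_rot: [3.141, 0.0, -1.285]
force: [0.4, 0.0, 0.4]
width: 0.0333
```

Call:
{"name": "send_rows", "arguments": {
  "motion": [
    {"offset": [0,0,2],"turn": 0},
    {"offset": [0,0,5],"turn": 0},
    {"offset": [0,0,8],"turn": 0},
    {"offset": [0,0,11],"turn": 0},
    {"offset": [0,0,13.5],"turn": 0},
    {"offset": [0,0,15],"turn": 0},
    {"offset": [0,0,15.3],"turn": 0},
    {"offset": [0,0,15.3],"turn": 0}
  ]
}}

```text
t: 32.8
eef_pos: [0.5775, -0.276, 0.2266]
ee_rot: [3.141, 0.0, -1.284]
force: [0.4, 0.0, 1.0]
width: 0.0332
```

```bash
python3 go.py .5771 -.2770 .218
```

```text
t 32.8 tcp [ 0.5775 -0.276   0.2266] yaw -73.57 F [0.4 0.  1. ] w 0.0332
offset cm [0.09 0.07 0.86]
```

Call:
{"name": "send_rows", "arguments": {
  "motion": [
    {"offset": [0.05,0.05,0.3],"turn": 0},
    {"offset": [0.05,0.05,0.5],"turn": 0},
    {"offset": [0.05,0.05,0.65],"turn": 0},
    {"offset": [0.05,0.05,0.75],"turn": 0},
    {"offset": [0.05,0.05,0.75],"turn": 0}
  ]
}}

```text
t: 33.3
eef_pos: [0.5768, -0.2774, 0.2192]
ee_rot: [-3.141, -0.0, -1.285]
force: [0.2, 0.3, -0.5]
width: 0.0333
```

Call:
{"name": "send_rows", "arguments": {
  "motion": [
    {"offset": [0,0,0.05],"turn": 0},
    {"offset": [0,0,0.1],"turn": 0},
    {"offset": [0,0,0.1],"turn": 0}
  ]
}}

```text
t: 33.6
eef_pos: [0.5768, -0.2774, 0.2181]
ee_rot: [3.142, 0.0, -1.285]
force: [1.0, 0.0, -0.7]
width: 0.0333
```

Call:
{"name": "send_rows", "arguments": {
  "motion": [
    {"offset": [0,0,0.05],"turn": 0},
    {"offset": [0,0,0.05],"turn": 0}
  ]
}}

```text
t: 33.8
eef_pos: [0.5769, -0.2774, 0.2178]
ee_rot: [-3.142, -0.0, -1.285]
force: [-0.4, 0.4, 1.1]
width: 0.0331
```

Call:
{"name": "send_rows", "arguments": {
  "motion": [
    {"offset": [0,0,0],"turn": 0},
    {"offset": [0,0,0],"turn": 0},
    {"offset": [0,0,0],"turn": 0},
    {"offset": [0,0,0],"turn": 0},
    {"offset": [0,0,0],"turn": 0},
    {"offset": [0,0,0],"turn": 0}
  ],
  "hand": 0.5
}}

```text
t: 34.4
eef_pos: [0.5769, -0.2774, 0.2177]
ee_rot: [3.142, 0.0, -1.285]
force: [-0.3, 0.2, 1.2]
width: 0.0652
```

Call:
{"name": "send_rows", "arguments": {
  "motion": [
    {"offset": [0,0,-0.5],"turn": 0},
    {"offset": [0,0,-1.5],"turn": 0},
    {"offset": [0,0,-4],"turn": 0},
    {"offset": [0,0,-7],"turn": 0},
    {"offset": [0,0,-10],"turn": 0},
    {"offset": [0,0,-13],"turn": 0},
    {"offset": [0,0,-16],"turn": 0},
    {"offset": [0,0,-18],"turn": 0}
  ]
}}

```text
t: 35.2
eef_pos: [0.5769, -0.2775, 0.4015]
ee_rot: [-3.138, -0.002, -1.285]
force: [0.5, 0.3, 0.4]
width: 0.0656
```

Call:
{"name": "send_rows", "arguments": {
  "motion": [
    {"offset": [-4,-1,0],"turn": 0},
    {"offset": [-9,-2,0],"turn": 0},
    {"offset": [-14,-3,0],"turn": 0},
    {"offset": [-19,-4,0],"turn": 0},
    {"offset": [-24,-5,0],"turn": 0},
    {"offset": [-29,-6,0],"turn": 0},
    {"offset": [-34,-7,0],"turn": 0},
    {"offset": [-38,-8,0],"turn": 0}
  ]
}}

```text
t: 36.0
eef_pos: [0.5457, 0.1117, 0.3991]
ee_rot: [-3.14, 0.0, -1.285]
force: [0.8, 0.1, -0.2]
width: 0.0656
```

Call:
{"name": "send_rows", "arguments": {
  "motion": [
    {"offset": [-4,-1,0],"turn": 0},
    {"offset": [-9,-2,0],"turn": 0},
    {"offset": [-13,-3,0],"turn": 0},
    {"offset": [-15,-3,0],"turn": 0},
    {"offset": [-15,-3,0],"turn": 0},
    {"offset": [-15,-3,0],"turn": 0}
  ]
}}

```text
t: 36.6
eef_pos: [0.5329, 0.2624, 0.3983]
ee_rot: [-3.141, 0.0, -1.284]
force: [-0.3, -0.6, 0.6]
width: 0.0659
```

```bash
for a in ".5769 -.2766 .09" ".5535 -.1966 .106" ".5310 -.1212 .122" ".5088 -.0462 .138"; do python3 lid.py $a; done; python3 - <<'E'
import numpy as np,cv2
from station import *
a=np.load("last_top.npz")["frame"];b=np.load("top0.npz")["frame"];s=grab_frame("scene")["frame"]
for n,r in(("timer",(130,170,260,295)),("tape",(142,175,305,342)),("yellow",(190,225,182,216))):
    print(n,"mean diff",cv2.absdiff(a,b)[r[0]:r[1],r[2]:r[3]].mean().round(2))
cv2.imwrite("pics/fin.png",np.hstack([cv2.resize(a[120:260,250:475],(400,249)),cv2.resize(s[100:249,330:450],(300,372),interpolation=2)[60:309]]))
E
```

```text
94 [ 0.5758 -0.2768  0.0885] [array([ 0.5769, -0.2765]), np.float64(0.0161)]
146 [ 0.5528 -0.1964  0.1042] [array([ 0.5536, -0.1966]), np.float64(0.0192)]
205 [ 0.5312 -0.1204  0.1202] [array([ 0.5311, -0.1204]), np.float64(0.0227)]
282 [ 0.5085 -0.0457  0.1366] [array([ 0.5087, -0.0456]), np.float64(0.0256)]
timer mean diff 1.33
tape mean diff 1.32
yellow mean diff 36.98
```

View pics/fin.png

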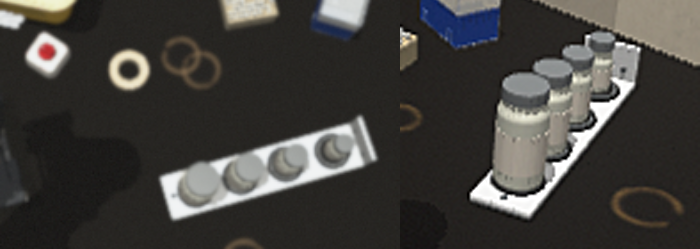

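In the final picture all four jars stand upright on their pads, rising from the end plate (right) to the open end (left). The timer at (47,52) and the tape roll at (128,70) have not moved. The large difference at the yellow jar is probably the arm covering it in the top view. I'm handing in.

```bash
python3 -c "
from station import *
print(job_done())"
```

```text
the job is handed in; nothing more can be done
None
```

I stood all four jars upright on their pads: the smallest next to the end plate, rising to the largest at the open end. The job was handed in at about 37 s of robot time.

- **Centring:** the last top-view check put every lid centre about 1 mm or less from its pad centre, with lid heights as expected. The oblique scene camera had read the pads about 4 mm differently. I relied on the top view, which the wrist camera matched to about 2 mm.
- **Bystanders:** before-and-after top images show the timer and tape roll unmoved.
- **Yellow look-alike:** I did not touch it knowingly. My final image check of it failed because the arm appeared to be covering it in the top view. It was still standing in the wrist picture at the last pick.
- **Grip on jar_4:** I gripped it at about 76 mm, slightly above the stated 60% (72 mm), so the gripper body would clear the lid.

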